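# Close the lantern's battery cover

### The job

The camping lantern stands head down with its round battery cover raised and turned out of place. Push the fin on the cover round with a fingertip until the notch in the cover's rim meets the brass pin on the lantern, then press the cover gently straight down until it lies fully home on the lantern. Do not grip or lift the cover and leave the other things on the shelf alone; finish clear of everything.

Things in the scene. Friction and masses are not known exactly. Their poses are not given: they have to be found in the camera images.
- lantern: camping lantern standing head down in a black rubber stand, fixed to the shelf; 116 mm across (stand 124 mm), dark grey; origin at the centre of its underside, z up. Its flat top face is 100 mm above the shelf. Its x axis points from the centre to the brass pin.
- pin (a point): top of the round-ended brass pin, 7 mm thick, that stands 6 mm up from the lantern's top face, 39.5 mm from the centre; a yellow line, 4 mm wide, runs from it outward over the top face and 25 mm down the lantern's side. It is mostly under the cover until the notch is over it, but sticks out 1 mm past the cover's rim.
- cover: round white battery cover, 84 mm across and 6 mm thick, on the lantern's axis; origin at the centre of its underside, 106.5 mm above the shelf while raised and 100 mm when home. Its x axis points from the centre to the notch, z up. It cannot shift sideways or tilt. It is a friction fit: it stays where it is left, needs about 5 N to push down, and rests on the pin and goes no lower while the notch is not over the pin.
- press_spot (a point): a flat free place on the cover's top face to press on, 10 mm from its centre towards the notch and 24 mm from the near end of the fin
- notch (a point): middle of the notch in the cover's rim, at the height of the cover's top face, 39.5 mm from the centre. The notch is 11 mm wide and open outwards, 9 mm deep, with a short black line on the top face on each side of its inner end.
- fin (a point): top of the orange fin on the cover, opposite the notch: a radial rib 24 mm long (14 to 38 mm from the centre), 8 mm thick, standing 14 mm above the cover's top face; this point is the middle of its upper edge, 26 mm from the centre
- cover_turn (a joint): turn of the cover on the lantern in rad, counter-clockwise from above positive; 0 (or a full turn either way) puts the notch over the pin. Turns freely both ways against a drag of 0.04 N m and stays where it is left
- cover_press (a joint): how far the cover has been pressed down, in m: 0 at the start, 0.0065 fully home; negative when lifted
- flashlight: black plastic flashlight with a steel spring clip, 120 mm long, 36 mm thick, lying loose; origin on the shelf under its middle; leave alone
- tealight: glass tealight holder, 76 mm across, 61 mm high, loose; origin at the centre of its underside; leave alone
- carabiner0: orange carabiner, 90 x 54 x 10 mm, lying loose; origin on the shelf under its middle; leave alone
- carabiner1: second orange carabiner, the same; leave alone

How it is judged:
At the end, for the whole second after the job is handed in: the cover is pressed home (at least 5 of its 6.5 mm of travel), its notch within 5 mm of the pin, and it is at rest (value of joint cover_press above 0.005 m and horizontal distance between notch and pin below 0.005 m and angular speed of cover below 0.05 rad/s and linear speed of cover below 0.01 m/s); the robot touches nothing.
It fails at once if the cover is lifted more than 3 mm (value of joint cover_press below -0.003 m).
It fails at once if the cover is gripped or forced: more than 35 N between fingers and cover (contact force between the fingers and cover above 35 N).
It fails at once if the flashlight is disturbed (more than 20 mm) (distance of flashlight from where it was at the start of the episode above 0.02 m).
It fails at once if the tealight holder is disturbed (more than 20 mm) (distance of tealight from where it was at the start of the episode above 0.02 m).
It fails at once if a carabiner is disturbed (more than 20 mm) (distance of any of carabiner0, carabiner1 from where it was at the start of the episode above 0.02 m).
It also fails if it takes over 51 s, if anything falls off the work surface, if the arm or the gripper's body presses on something with over 40 N, if the wrist force passes 120 N, or if a joint passes its speed limit or range.

### The arm

A 6-joint arm with a two-finger parallel gripper is mounted at the origin on the work surface. World frame = base frame: x ahead of the robot, y to its left, z up, the work surface at z = 0. Lengths are in m, angles in rad, forces in N, time in s.
With the tool pointing down it reaches from about 0.225 to 0.875 m from the base axis. Payload 3.4 kg.
Tool frame: the origin (TCP) lies midway between the tips of the shut fingers; the grasp point (between the pads) lies 19 mm behind it (manip.tcp_to_grasp is the distance from the TCP to the grasp point, in m); x points along the fingers, y is the direction in which the jaws open and shut, and the axes are right-handed (so a half turn about x gives the same grasp; the last joint's range is limited). The gripper opens to 85 mm and grips with 20 to 120 N. Pads are 22 mm wide; open, the fingers measure 114 mm over their backs; the gripper's body (76 mm by 85 mm) begins 54 mm behind the grasp point. The pads swing forward as they close: fully open they stand 13 mm farther back than shut.
Start: joints at [-1.256, 0.276, 1.505, -0, 1.361, -0.121], TCP at [0.243, -0.521, 0.231] pointing down, gripper open.
Joint ranges: [-2.89, 2.89], [-0.75, 2.08], [0.22, 2.7], [-1.18, 4.32], [0.11, 2.71], [-2.7, 2.7]. Speed limits (rad/s): [2.57, 2.57, 3.14, 3.14, 3.14, 3.14].

### API

Orientations are given as a unit quaternion [w, x, y, z].
In Python, from rig import readout, eyes, job, manip gives the robot as it stands. The module is installed in compiled form; this text tells all that it offers.
- The arm moves only by the tool carry_out, never from a script. Its argument "deltas" is one flat list of numbers, 7 for each row, row after row: the shift along the tool's x, y, z scaled (see below), then the turn, a rotation vector about the tool's x, y, z scaled (see below), then the opening, from -1 (shut) to 1 (fully open). In form: [dx, dy, dz, ax, ay, az, grip, dx, dy, dz, ax, ay, az, grip, ...]. A call has 1 to 10 rows; each row shifts and turns the commanded pose from where the row before left it, along the tool's axes as they then stand; what a row does not reach is not made up. The controller multiplies each number of a shift by 60 mm and each number of a turn by 4 degrees. A row lasts 1/8 s, in which the tool goes at most 62.5 mm and 10.7 degrees, less where a joint would pass 70% of its speed; a pose out of reach is approached as far as the arm can. A call with a number of a shift or a turn outside -1 to 1 is refused whole. A call with a gripper value outside its range is refused whole. The fingers move at their own pace and stop on an object; "newtons" is the grip in N (left out, the last holds). Time passes only in rows, so rows that do not move let the fingers close. It gives the time, the measured TCP pose, the force and the opening at its end, in the units of the state.
- readout.get_state(): the state, without advancing time (a new reading comes with each control period).
- eyes.get_image(name): name is "scene" or "side" or "wrist"; returns a dict with "color" (420x560x3 uint8, red, green, blue), "z_map" (420x560 float32, m along the optical axis (not along the pixel's ray), 0 where there is no reading), "mtx" (3x3 intrinsics, pixels), "origin" and "orientation" of the camera in the world. Camera axes: x right, y down, z forward; pixel columns grow to the right and rows downward; lengths in m; the calibration is good to about 2 mm. A picture is of the moment at which its call begins.
- job.sign_off(): hands the job in, once; it reports no verdict.
The state is a dict: "clock": time; "qpos": joint angles; "qd": joint speeds; "effort": joint torques, N m; "position": TCP position; "ee_rot": TCP orientation; "contact_force": force on the tool from outside, world axes, zero at the start; "moment": the same for the moment, N m; "width": finger opening in m.
Only numpy, scipy, OpenCV 4.12 (cv2) and the standard library are available. Lean on these libraries where they do the work, as an engineer would, in place of code of your own. Each camera call takes 0.05 s, during which the arm holds its last target.

## Working session

There is one attempt and no reset: what is moved stays moved. The work goes in short steps, Python scripts to look and compute and a tool call to move; the robot and the scene stay as the last step left them, time stands still between calls to the robot, and variables do not carry over. Pictures are saved under pics/ and viewed, and the job is handed in when it is done.

Besides the shell and the picture viewer there is one more tool, called after "Emit:" as name(argument=value, ...), one argument or row to a line, values as JSON. carry_out: Moves the arm, as the interface text tells. Its arguments: {"type":"object","properties":{"deltas":{"type":"array"},"newtons":{"type":"number"}},"required":["deltas"]}

```bash
mkdir -p pics
python3 - <<'E'
from rig import readout, eyes, manip
import cv2
print(readout.get_state())
for n in ["scene","side","wrist"]:
    d=eyes.get_image(n); cv2.imwrite(f"pics/{n}0.png",d["color"][:,:,::-1]); print(n,d["mtx"],d["origin"],d["orientation"])
E
```

```text
{'clock': 0.0, 'qpos': array([-1.25597958e+00,  2.76594196e-01,  1.50616589e+00, -1.52865489e-05,
        1.36067095e+00, -1.20989878e-01]), 'qd': array([ 0.00024116,  0.00159084, -0.00041537,  0.00024312,  0.00154306,
        0.00149638]), 'effort': array([-7.32225053e-04, -4.16777980e+01, -2.45807809e+01, -3.12652573e-04,
        1.10620604e-02, -9.07363528e-06]), 'position': array([ 0.24255987, -0.52074377,  0.2304271 ]), 'ee_rot': array([-0.15221909, -0.69031704, -0.15351191,  0.69045335]), 'contact_force': array([0.41112391, 0.56007625, 0.04381956]), 'moment': array([-0.00875819,  0.01603208,  0.01059576]), 'width': 0.08518950993331686}
scene [[404.30233164   0.         275.40630525]
 [  0.         404.30233164 204.61714998]
 [  0.           0.           1.        ]] [0.88360807 0.41339391 0.9112586 ] [-0.06897504  0.23718218  0.93513292 -0.25399506]
side [[435.87500902   0.         273.49482235]
 [  0.         435.87500902 208.37092512]
 [  0.           0.           1.        ]] [ 0.597486   -0.81581717  0.65360087] [-0.46815612  0.88356045 -0.01217848  0.00157005]
wrist [[354.0600256    0.         276.859268  ]
 [  0.         354.0600256  210.13443601]
 [  0.           0.           1.        ]] [ 0.31253423 -0.48838168  0.37412817] [ 0.12737565  0.83390045 -0.53060628 -0.08271921]
```

View pics/scene0.png

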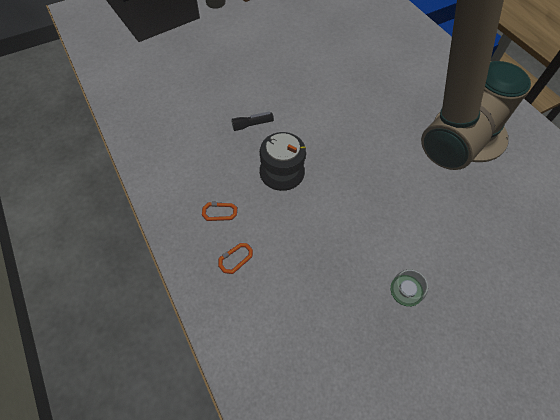

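View pics/side0.png

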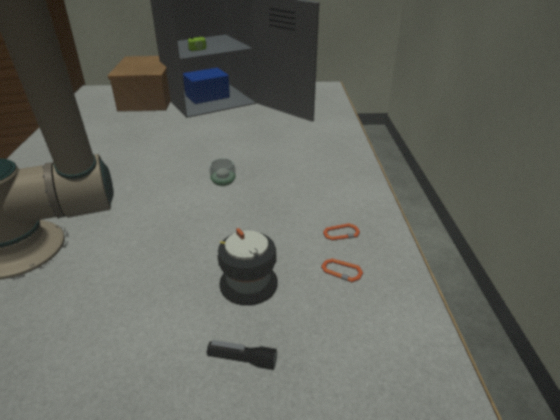

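View pics/wrist0.png

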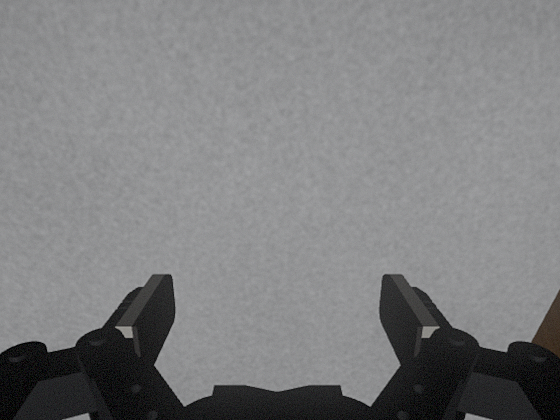

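```bash
cat > h.py <<'E'
import numpy as np, cv2
from scipy.spatial.transform import Rotation as R
def rot(q): return R.from_quat([q[1],q[2],q[3],q[0]])
def onplane(d,px,z):
    K=d["mtx"];r=rot(d["orientation"]).apply(np.linalg.inv(K)@[px[0],px[1],1]);o=np.array(d["origin"])
    return o+r*(z-o[2])/r[2]
def proj(d,p):
    c=rot(d["orientation"]).inv().apply(np.array(p)-d["origin"]);u=d["mtx"]@c;return u[:2]/u[2]
def crop(d,x,y,w,h,s,fn):
    c=d["color"][y:y+h,x:x+w,::-1];cv2.imwrite(fn,cv2.resize(c,None,fx=s,fy=s,interpolation=cv2.INTER_CUBIC))
E
python3 - <<'E'
from rig import eyes
from h import *
d=eyes.get_image("scene");crop(d,250,120,70,75,8,"pics/sc1.png")
d=eyes.get_image("side");crop(d,205,215,90,70,8,"pics/si1.png")
E
```

```text
(no output)
```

View pics/sc1.png

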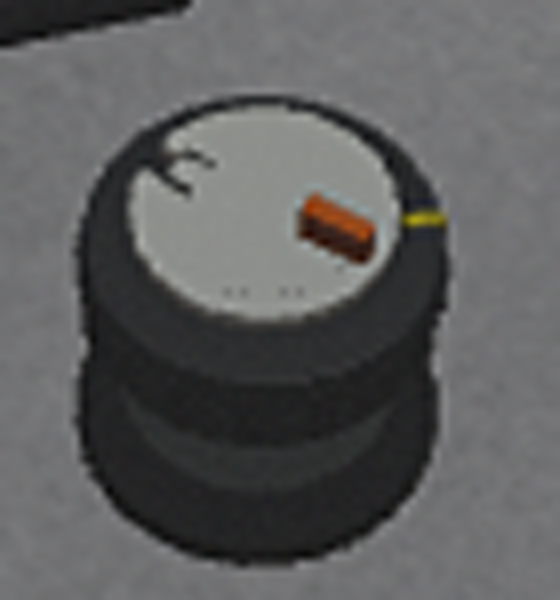

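View pics/si1.png

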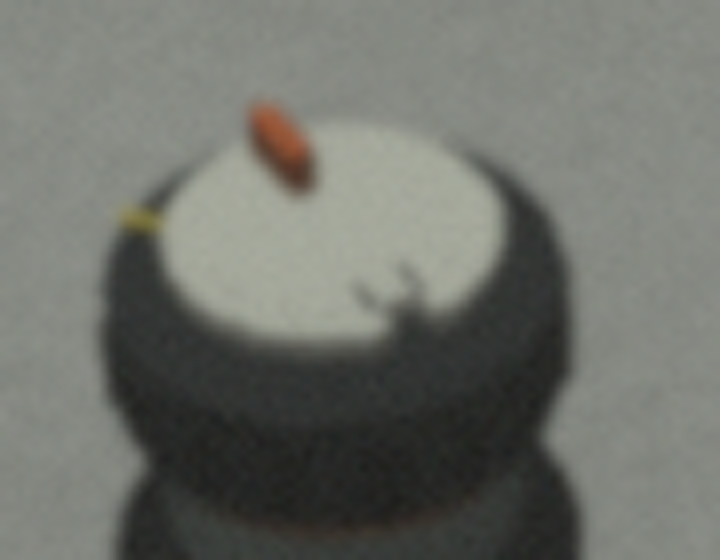

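Run:
```python
from rig import eyes
from h import *
def px(o,p,s=8): return (o[0]+(p[0]+.5)/s-.5,o[1]+(p[1]+.5)/s-.5)
for n,o,w,h,fin,notch,l in [("scene",(250,120),70,75,(341,221),(160,162),[(405,219),(443,217)]),("side",(205,215),90,70,(283,138),(408,312),[(158,222),(126,216)])]:
    d=eyes.get_image(n)
    c=d["color"][o[1]:o[1]+h,o[0]:o[0]+w].astype(float)
    m=((c.min(2)>125 if n=="scene" else c.min(2)>140)).astype(np.uint8)
    k,lab,st,_=cv2.connectedComponentsWithStats(m)
    # component containing cover
    seed=(30,30) if n=="scene" else (40,28)
    i=lab[seed[1],seed[0]];print(n,i,st[i])
    cs,_=cv2.findContours((lab==i).astype(np.uint8),cv2.RETR_EXTERNAL,cv2.CHAIN_APPROX_NONE)
    hull=cv2.convexHull(cs[0])[:,0]
    P=np.array([onplane(d,(q[0]+o[0],q[1]+o[1]),.1125)[:2] for q in hull])
    A=np.c_[2*P,np.ones(len(P))];x=np.linalg.lstsq(A,(P**2).sum(1),rcond=None)[0]
    C=x[:2];print("centre",C,"r",np.sqrt(x[2]+C@C))
    for nm,p,z in [("fin",fin,.1265),("notch",notch,.1125),("l0",l[0],.1),("l1",l[1],.1)]:
        v=onplane(d,px(o,p),z)[:2]-C;print(nm,v,np.hypot(*v),np.degrees(np.arctan2(v[1],v[0])))
```

```text
scene 7 [ 16  14  34  26 580]
centre [ 0.55447321 -0.13856743] r 0.04106946584800135
fin [-0.01298833  0.02460831] 0.02782563190491363 117.82520156804419
notch [ 0.01965806 -0.03243042] 0.03792323454820641 -58.7773820509659
l0 [-0.04289172  0.01572854] 0.045684641740672195 159.8618368638999
l1 [-0.05396556  0.02075269] 0.057818296963620376 158.9655329897572
side 1 [ 21  15  41  27 726]
centre [ 0.55382714 -0.13716964] r 0.040599920054685226
fin [-0.01193947  0.01676896] 0.02058516308214409 125.45081104007686
notch [ 0.01938321 -0.0347608 ] 0.03979978018535082 -60.8552222483449
l0 [-0.04506697  0.01755999] 0.048367186678570144 158.7120187700187
l1 [-0.05339449  0.02028249] 0.05711699683317131 159.20016255038632
```

```bash
cat >> h.py <<'E'
def plan(st,target,yawz_target,n=None):
    """print rows: constant yaw turn, translation straight; returns rows. yawz = azimuth of tool z (deg)"""
    Rm=rot(st["ee_rot"]); p=np.array(st["position"])
    z=Rm.apply([0,0,1]);yaw=np.degrees(np.arctan2(z[1],z[0]))
    return Rm.inv().apply(np.array(target)-p)/.06, (yawz_target-yaw)
E
python3 - <<'E'
from rig import readout,manip
from h import *
st=readout.get_state();Rm=rot(st["ee_rot"]);print(Rm.as_matrix().round(4));print(st["clock"])
C=np.array([.5542,-.138]);f=np.radians(119.3)
u=np.array([np.cos(f),np.sin(f)]);t=np.array([-u[1],u[0]])
T=C+.027*u+.024*t;print(T)
print(plan(st,[*T,.23],209.3))
E
```

```text
[[-1.000e-04  4.222e-01 -9.065e-01]
 [ 3.000e-04 -9.065e-01 -4.222e-01]
 [-1.000e+00 -4.000e-04 -0.000e+00]]
0.35
[ 0.52005701 -0.12619931]
(array([ 0.02029796, -4.01576184, -6.96984694]), np.float64(364.3293127044739))
```

Emit:
carry_out(
  deltas=[0,-0.4,-0.7,0,0,0,-1,0,-0.4,-0.7,0,0,0,-1,0,-0.4,-0.7,0,0,0,-1,0,-0.4,-0.7,0,0,0,-1,0,-0.4,-0.7,0,0,0,-1,0,-0.4,-0.7,0,0,0,-1,0,-0.4,-0.7,0,0,0,-1,0,-0.4,-0.7,0,0,0,-1,0,-0.4,-0.7,0,0,0,-1,0,-0.4,-0.7,0,0,0,-1],
)

```text
clock: 1.6
position: [0.523, -0.125, 0.2315]
ee_rot: [0.153, 0.691, 0.153, -0.69]
contact_force: [0.7, -1.0, 0.5]
width: 0.0
```

Emit:
carry_out(
  deltas=[0,0,0,-1,0,0,-1,0,0,0,-1,0,0,-1,0,0,0,-1,0,0,-1,0,0,0,-1,0,0,-1,0,0,0,-1,0,0,-1,0,0,0,-1,0,0,-1,0,0,0,-1,0,0,-1,0,0,0,-1,0,0,-1,0,0,0,-1,0,0,-1,0,0,0,-1,0,0,-1],
)

```text
clock: 2.85
position: [0.5221, -0.1264, 0.2313]
ee_rot: [-0.38, -0.596, -0.38, 0.596]
contact_force: [0.6, 0.2, 0.4]
width: -0.0
```

Run:
```python
from rig import readout,eyes
from h import *
st=readout.get_state();print(st["clock"],st["position"],st["qpos"],st["width"]);print(plan(st,[.52,-.1262,.23],29.3))
d=eyes.get_image("wrist");cv2.imwrite("pics/w1.png",d["color"][:,:,::-1])
```

```text
2.85 [ 0.52211977 -0.12642804  0.23129761] [-3.67062978e-01  2.18975875e-01  1.58397823e+00 -8.46799522e-05
  1.33859732e+00  6.75273688e-02] -4.64202502273453e-06
(array([ 0.02162625, -0.03364687,  0.01142531]), np.float64(144.19907640233887))
```

View pics/w1.png

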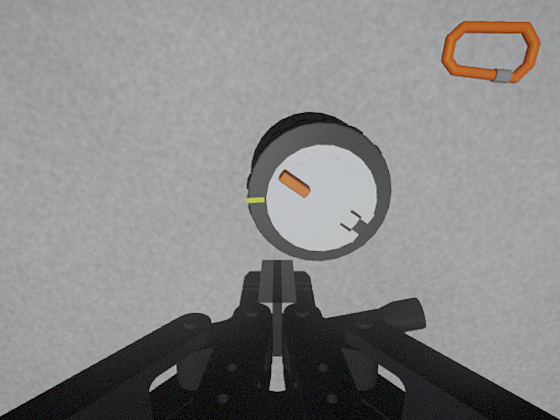

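Run:
```python
from rig import readout,eyes
from h import *
d=eyes.get_image("wrist");crop(d,240,120,160,145,5,"pics/w1c.png")
# cover circle
c=d["color"].astype(int);m=(c.min(2)>195).astype(np.uint8)
k,lab,st,_=cv2.connectedComponentsWithStats(m);i=lab[220,320];print(st[i])
cs,_=cv2.findContours((lab==i).astype(np.uint8),cv2.RETR_EXTERNAL,cv2.CHAIN_APPROX_NONE)
h=cv2.convexHull(max(cs,key=len))[:,0]
P=np.array([onplane(d,q,.1125)[:2] for q in h]);A=np.c_[2*P,np.ones(len(P))];x=np.linalg.lstsq(A,(P**2).sum(1),rcond=None)[0]
C=x[:2];print(C,np.sqrt(x[2]+C@C))
```

```text
[     0      0    560    420 235005]
[ 0.48602297 -0.20978984] 0.2936955171206437
```

View pics/w1c.png

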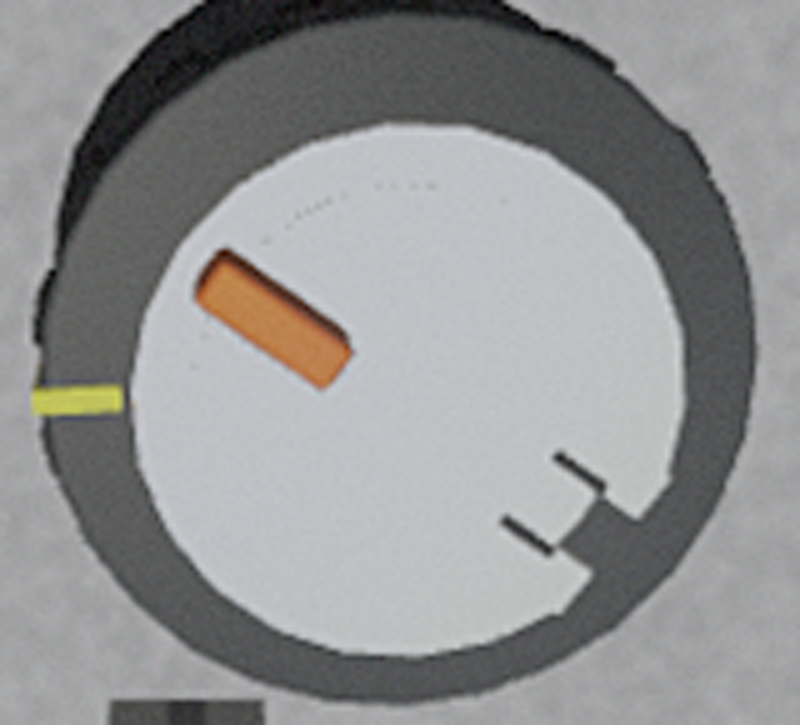

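Run:
```python
from rig import eyes
from h import *
d=eyes.get_image("wrist")
w=lambda p,z:onplane(d,(240+(p[0]+.5)/5-.5,120+(p[1]+.5)/5-.5),z)[:2]
P=np.array([w(p,.1125) for p in [(133,400),(425,122),(686,370),(405,656),(215,205),(210,580),(570,165)]])
A=np.c_[2*P,np.ones(len(P))];x=np.linalg.lstsq(A,(P**2).sum(1),rcond=None)[0]
C=x[:2];print(C,np.sqrt(x[2]+C@C))
for n,p,z in [("fin",(273,325),.1265),("finin",(337,371),.1265),("finout",(208,279),.1265),("notchin",(580,523),.1125),("notchout",(617,548),.1125),("l0",(122,400),.1),("l1",(38,402),.1)]:
    v=w(p,z)-C;print(n,np.hypot(*v),np.degrees(np.arctan2(v[1],v[0])))
a=w((337,371),.1265)-w((208,279),.1265);print(np.degrees(np.arctan2(*a[::-1])))
```

```text
[ 0.55449679 -0.13815846] 0.04257216076369312
fin 0.026666548026925488 119.97262657953112
finin 0.0150653965479923 120.76080296867124
finout 0.03820257241356696 119.78966527960789
notchin 0.034065535298980425 -60.75660490289914
notchout 0.04148717314976743 -60.505974907256785
l0 0.04480342584154163 159.33244611870316
l1 0.05834959485729456 158.66411442041186
-60.84256019361945
```

Emit:
carry_out(
  deltas=[0,0,0,-1,0,0,-1,0,0,0,-1,0,0,-1,0,0,0,-1,0,0,-1,0,0,0,-1,0,0,-1,0,0,0,-1,0,0,-1,0,0,0,-1,0,0,-1,0,0,0,-1,0,0,-1,0,0,0,-1,0,0,-1,0,0,0,-1,0,0,-1,0,0,0,-1,0,0,-1],
)

```text
clock: 4.25
position: [0.5222, -0.1264, 0.2313]
ee_rot: [0.561, 0.43, 0.561, -0.43]
contact_force: [-1.1, 0.1, 0.6]
width: 0.0
```

Emit:
carry_out(
  deltas=[0,0,0,-1,0,0,-1,0,0,0,-1,0,0,-1,0,0,0,-1,0,0,-1,0,0,0,-1,0,0,-1,0,0,0,-1,0,0,-1,0,0,0,-1,0,0,-1,0,0,0,-1,0,0,-1,0,0,0,-1,0,0,-1,0,0,0,-1,0,0,-1,0,0,0,-1,0,0,-1],
)

```text
clock: 5.5
position: [0.5222, -0.1264, 0.2313]
ee_rot: [0.674, 0.212, 0.674, -0.212]
contact_force: [0.9, 0.2, -0.5]
width: 0.0002
```

Emit:
carry_out(
  deltas=[0,0,0,-1,0,0,-1,0,0,0,-1,0,0,-1,0,0,0,-1,0,0,-1,0,0,0,-1,0,0,-1,0,0,0,-1,0,0,-1,0,0,0,-1,0,0,-1,0,0,0,-1,0,0,-1,0,0,0,-1,0,0,-1,0,0,0,-1,0,0,-1,0,0,0,-1,0,0,-1],
)

```text
clock: 6.75
position: [0.5221, -0.1264, 0.2313]
ee_rot: [0.706, -0.031, 0.706, 0.031]
contact_force: [0.0, -0.7, -1.4]
width: -0.0
```

Emit:
carry_out(
  deltas=[0,0,0,-1,0,0,-1,0,0,0,-1,0,0,-1,0,0,0,-1,0,0,-1,0,0,0,-1,0,0,-1,0,0,0,-1,0,0,-1,0,0,0,-0.1,0,0,-1,0,0,0,0,0,0,-1],
)

```text
clock: 7.62
position: [0.5222, -0.1264, 0.2313]
ee_rot: [0.69, -0.155, 0.69, 0.155]
contact_force: [-0.0, 0.0, 0.0]
width: -0.0004
```

```bash
cat > tgt.py <<'E'
from rig import readout,eyes
from h import *
C=np.array([.5545,-.1381])
def tgt(phi,tang,r=.027):
    f=np.radians(phi);u=np.array([np.cos(f),np.sin(f)]);t=np.array([-u[1],u[0]]);return C+r*u+tang*t
E
python3 - <<'E'
from tgt import *
st=readout.get_state();T=tgt(119.7,.022);print(st["clock"],st["position"],st["qpos"],T);print(plan(st,[*T,.119],29.7))
d=eyes.get_image("wrist");cv2.imwrite("pics/w2.png",d["color"][:,:,::-1])
E
```

```text
7.625 [ 0.52216188 -0.12644205  0.23130673] [-3.67044875e-01  2.19016364e-01  1.58390074e+00 -1.06138439e-04
  1.33859333e+00 -2.37920328e+00] [ 0.52201272 -0.12554704]
(array([1.87177676, 0.01479408, 0.00415826]), np.float64(4.410416401639367))
```

View pics/w2.png

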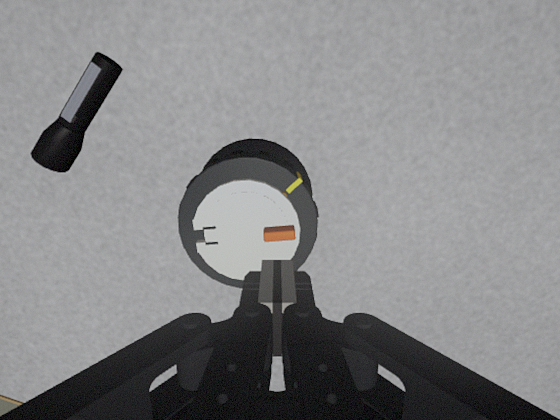

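Emit:
carry_out(
  deltas=[0.3,0,0,-1,0,0,-1,0.4,0,0,-0.1,0,0,-1,0.4,0,0,0,0,0,-1,0.4,0,0,0,0,0,-1,0.2,0,0,0,0,0,-1,0.1,0,0,0,0,0,-1,0.05,0,0,0,0,0,-1,0,0,0,0,0,0,-1,0,0,0,0,0,0,-1],
)

```text
clock: 8.8
position: [0.5226, -0.1266, 0.1209]
ee_rot: [0.684, -0.182, 0.683, 0.181]
contact_force: [-0.7, -0.4, 0.2]
width: 0.0
```

Run:
```python
from tgt import *
st=readout.get_state();T=tgt(119.7,.022);print(st["clock"],st["position"],st["contact_force"],T);print(plan(st,[*T,.119],29.7))
for n in ["wrist","scene"]:
    d=eyes.get_image(n)
    if n=="scene": crop(d,240,90,90,90,6,"pics/s3.png")
    else: cv2.imwrite("pics/w3.png",d["color"][:,:,::-1])
# arc rows: shift then turn by -4deg world yaw (tool x down -> +1)
st=4
p0=tgt(0,.015);p1=tgt(-st,.015);dl=p1-p0
# tool at fin angle 0: z = push dir = azimuth -90 ; x down ; y = z cross x
z=np.array([0,-1,0.]);x=np.array([0,0,-1.]);y=np.cross(z,x)
dl3=np.array([*dl,0]);print("y,z units",dl3@y/.06,dl3@z/.06)
```

```text
8.8 [ 0.52258468 -0.12659447  0.12091958] [-0.69403241 -0.35754435  0.22083107] [ 0.52201272 -0.12554704]
(array([0.03197218, 0.01992032, 0.00036739]), np.float64(-0.06679531439013786))
y,z units 0.016342941052952902 0.031999400619900135
```

View pics/w3.png

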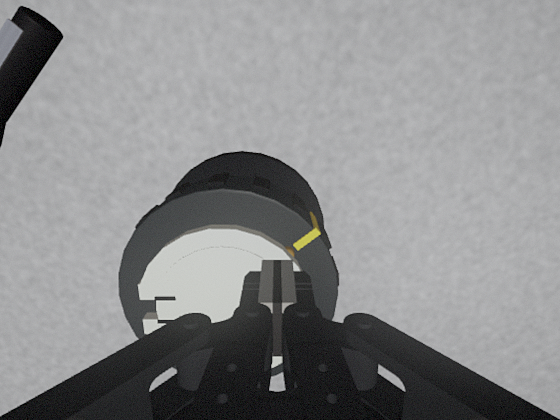

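View pics/s3.png

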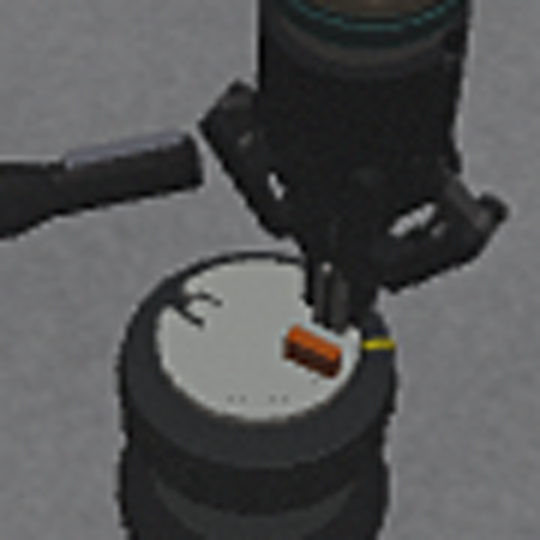

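Emit:
carry_out(
  deltas=[0.03,0.02,0,0,0,0,-1,0,0,0.05,0,0,0,-1,0,0,0.05,0,0,0,-1,0,0.016,0.032,1,0,0,-1,0,0.016,0.032,1,0,0,-1,0,0.016,0.032,1,0,0,-1,0,0.016,0.032,1,0,0,-1,0,0.016,0.032,1,0,0,-1,0,0.016,0.032,1,0,0,-1],
)

```text
clock: 10.02
position: [0.5351, -0.113, 0.1184]
ee_rot: [0.706, -0.035, 0.707, 0.035]
contact_force: [-1.3, -0.0, 1.7]
width: 0.0004
```

Run:
```python
from tgt import *
st=readout.get_state();T=tgt(95.7,.015);print(st["clock"],st["position"],st["contact_force"],T);print(plan(st,[*T,.119],5.7))
d=eyes.get_image("scene");crop(d,240,90,90,90,6,"pics/s4.png")
```

```text
10.025 [ 0.53514298 -0.11295784  0.11842964] [-1.3337253  -0.00379074  1.65178012] [ 0.53689253 -0.1127233 ]
(array([-0.00954774,  0.00101829,  0.02938886]), np.float64(0.044945339050454614))
```

View pics/s4.png

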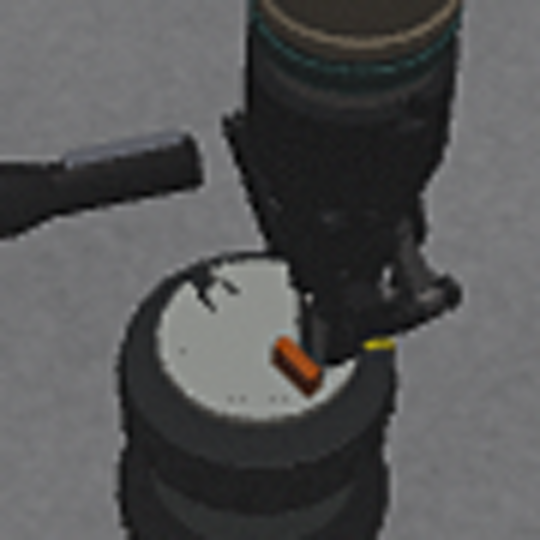

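Emit:
carry_out(
  deltas=[0,0.016,0.032,1,0,0,-1,0,0.016,0.032,1,0,0,-1,0,0.016,0.032,1,0,0,-1,0,0.016,0.032,1,0,0,-1,0,0.016,0.032,1,0,0,-1,0,0.016,0.032,1,0,0,-1,0,0.016,0.032,1,0,0,-1,0,0.016,0.032,1,0,0,-1,0,0.016,0.032,1,0,0,-1,0,0.016,0.032,1,0,0,-1],
)

```text
clock: 11.32
position: [0.5557, -0.1071, 0.1183]
ee_rot: [0.675, 0.209, 0.676, -0.208]
contact_force: [-0.2, 1.5, 0.5]
width: 0.0003
```

Run:
```python
from tgt import *
st=readout.get_state();T=tgt(55.7,.015);print(st["clock"],st["position"],st["contact_force"],T);print(plan(st,[*T,.119],-34.3))
d=eyes.get_image("scene");crop(d,240,90,90,90,6,"pics/s5.png")
```

```text
11.325 [ 0.55572001 -0.10710174  0.11832598] [-0.1954915  1.5066404  0.5204999] [ 0.55732373 -0.10734246]
(array([-0.01126575,  0.01175765,  0.02432182]), np.float64(0.006857369951276837))
```

View pics/s5.png

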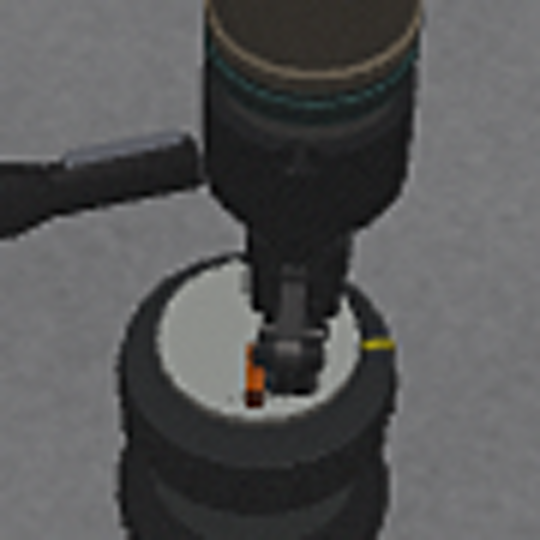

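Emit:
carry_out(
  deltas=[0,0.017,0.032,1,0,0,-1,0,0.017,0.032,1,0,0,-1,0,0.017,0.032,1,0,0,-1,0,0.017,0.032,1,0,0,-1,0,0.017,0.032,1,0,0,-1,0,0.017,0.032,1,0,0,-1,0,0.017,0.032,1,0,0,-1,0,0.017,0.032,1,0,0,-1,0,0.017,0.032,1,0,0,-1,0,0.017,0.032,1,0,0,-1],
)

```text
clock: 12.62
position: [0.5756, -0.1161, 0.1184]
ee_rot: [0.564, 0.427, 0.564, -0.427]
contact_force: [-0.2, 2.4, -0.4]
width: -0.0001
```

Emit:
carry_out(
  deltas=[0,0.016,0.032,1,0,0,-1,0,0.016,0.032,1,0,0,-1,0,0.016,0.032,1,0,0,-1,0,0.016,0.032,1,0,0,-1,0,0.016,0.032,1,0,0,-1,0,0.016,0.032,1,0,0,-1,0,0.016,0.032,1,0,0,-1,0,0,0,0,0,0,-1],
)

```text
clock: 13.62
position: [0.5833, -0.1293, 0.1184]
ee_rot: [0.444, 0.55, 0.444, -0.55]
contact_force: [0.8, 0.5, -0.1]
width: 0.0001
```

Run:
```python
from tgt import *
st=readout.get_state();T=tgt(-12.3,.015);print(st["clock"],st["position"],st["contact_force"],T);print(plan(st,[*T,.119],-102.3))
d=eyes.get_image("scene");crop(d,250,120,70,60,10,"pics/s6.png")
d=eyes.get_image("wrist");cv2.imwrite("pics/w6.png",d["color"][:,:,::-1])
d=eyes.get_image("side");crop(d,200,200,90,75,8,"pics/d6.png")
```

```text
13.625 [ 0.58332366 -0.12934816  0.11836943] [ 0.77702982  0.53586417 -0.13273806] [ 0.58407569 -0.12919614]
(array([-0.0105016 ,  0.01172718, -0.00511399]), np.float64(-0.17859277067854862))
```

View pics/s6.png

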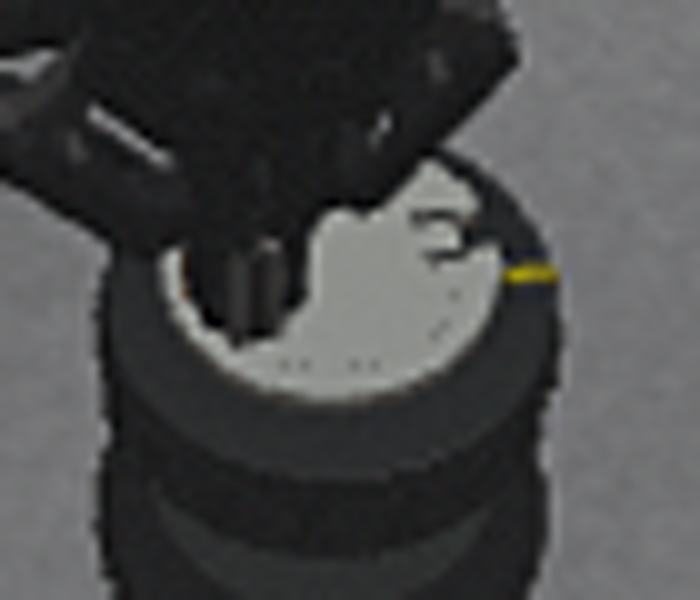

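View pics/w6.png

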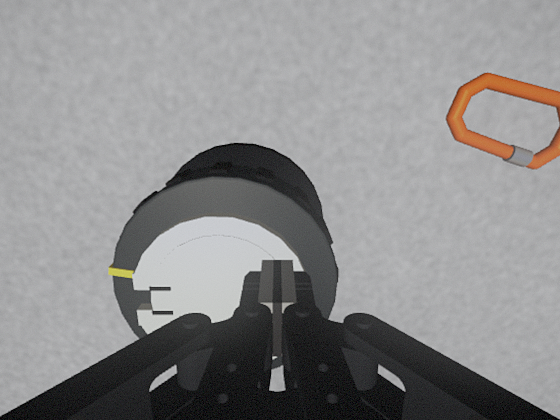

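View pics/d6.png

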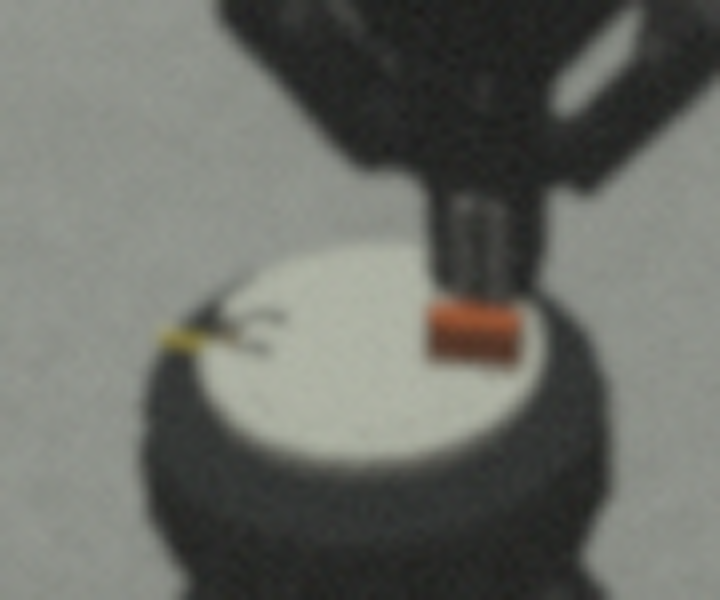

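Run:
```python
from rig import eyes
from h import *
d=eyes.get_image("wrist");crop(d,100,250,90,75,8,"pics/w6c.png")
```

```text
(no output)
```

View pics/w6c.png

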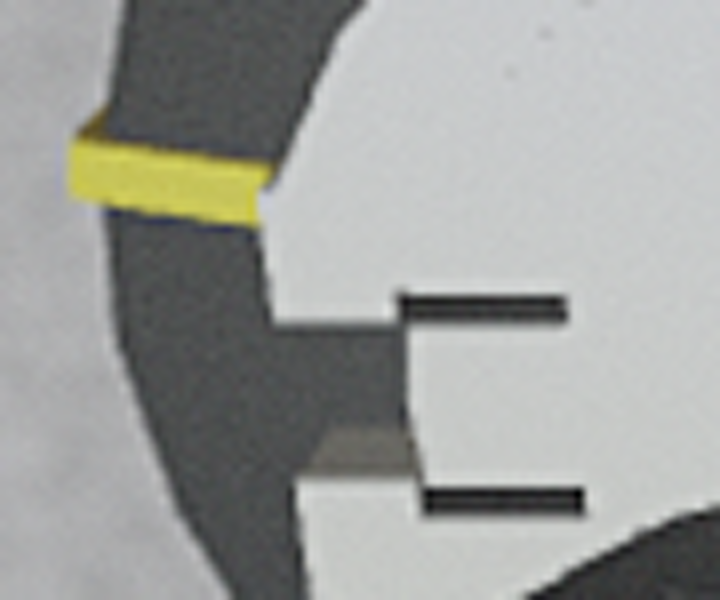

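```bash
cat > ang.py <<'E'
from tgt import *
def ang(d,o,s,pts):
    for n,p,z in pts:
        v=onplane(d,(o[0]+(p[0]+.5)/s-.5,o[1]+(p[1]+.5)/s-.5),z)[:2]-C;print(n,np.hypot(*v),np.degrees(np.arctan2(v[1],v[0])))
E
python3 - <<'E'
from ang import *
d=eyes.get_image("wrist")
ang(d,(100,250),8,[("in",(413,402),.1125),("out",(285,402),.1125),("l",(411,405),.1125),("linend",(576,405),.1125),("y0",(262,197),.1),("y1",(90,172),.1)])
print(readout.get_state()["clock"])
E
```

```text
in 0.034042918660149385 168.71291021042825
out 0.041737451098551794 168.56104594051652
l 0.034188534413579774 169.05380797493726
linend 0.02426778735991403 169.53003020385992
y0 0.04757604262601842 159.85445697120687
y1 0.058404855973474286 159.6094908347044
13.875
```

Emit:
carry_out(
  deltas=[0,0.008,0.016,0.5,0,0,-1,0,0.008,0.016,0.5,0,0,-1,0,0.008,0.016,0.5,0,0,-1,0,0.008,0.016,0.5,0,0,-1,0,0.005,0.01,0.3,0,0,-1,0,0,0,0,0,0,-1],
)

```text
clock: 14.62
position: [0.584, -0.1346, 0.1186]
ee_rot: [0.398, 0.584, 0.398, -0.584]
contact_force: [2.7, 1.8, -0.3]
width: 0.0002
```

Run:
```python
from rig import eyes,readout
from h import *
print(readout.get_state()["contact_force"])
d=eyes.get_image("wrist");crop(d,100,250,90,75,8,"pics/w7c.png")
```

```text
[ 2.68669391  1.80212424 -0.34611417]
```

View pics/w7c.png

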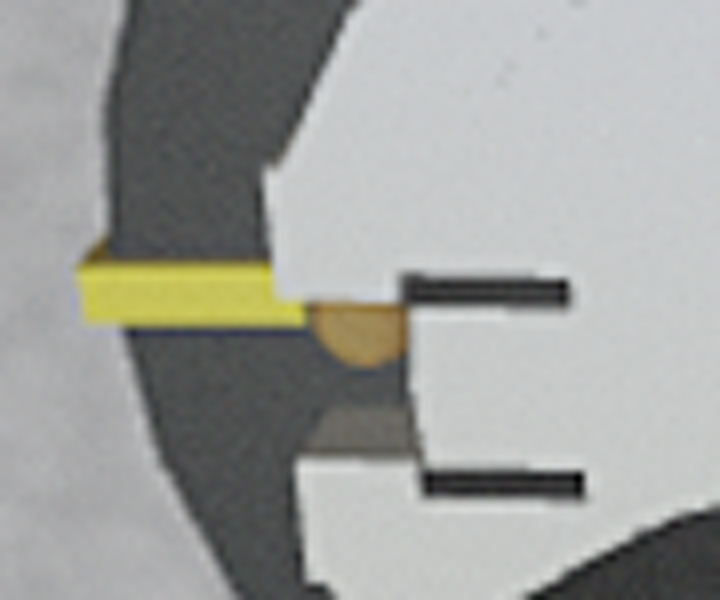

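Run:
```python
from ang import *
d=eyes.get_image("wrist")
ang(d,(100,250),8,[("in",(413,383),.1125),("out",(286,380),.1125),("y0",(290,297),.1),("y1",(103,293),.1)])
st=readout.get_state();T=tgt(-21,.015);print(st["clock"],plan(st,[*T,.119],-111))
```

```text
in 0.03417645064947855 158.3600643683696
out 0.04177851895433012 158.13054541960886
y0 0.046483731680137176 160.0500592839878
y1 0.05847686101844328 159.477218079323
14.725 (array([-0.00711384,  0.01383196, -0.01915261]), np.float64(0.4281037036278974))
```

Emit:
carry_out(
  deltas=[0,0,-0.08,0,0,0,-1,-0.3,0,0,0,0,0,-1,-0.6,0,0,0,0,0,-1,-0.6,0,0,0,0,0,-1,0,0,0,0,0,0,-1,0,0,0,0,0,0,-1],
)

```text
clock: 15.48
position: [0.5847, -0.1298, 0.2078]
ee_rot: [-0.398, -0.584, -0.399, 0.585]
contact_force: [-0.6, 0.5, -0.7]
width: 0.0005
```

Run:
```python
from ang import *
d=eyes.get_image("wrist");cv2.imwrite("pics/w8.png",d["color"][:,:,::-1]);crop(d,160,120,160,140,5,"pics/w8c.png")
st=readout.get_state();T=tgt(158.7,0,.010);print(st["clock"],st["position"],T,plan(st,[*T,.14],-111))
```

```text
15.525 [ 0.58444673 -0.12964883  0.2071446 ] [ 0.54518309 -0.13446749] (array([ 1.12099261, -0.57649367,  0.3131207 ]), np.float64(0.42346426175527085))
```

View pics/w8c.png

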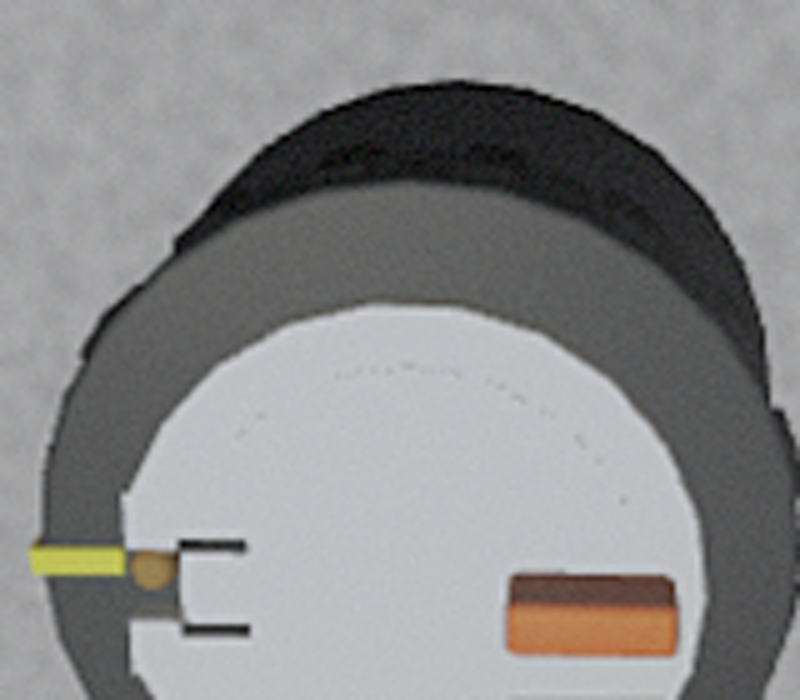

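View pics/w8.png

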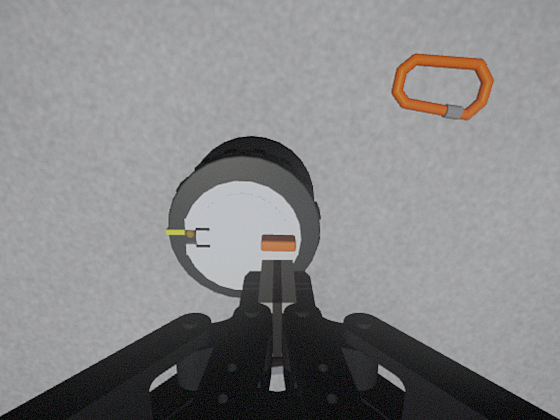

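Run:
```python
from ang import *
d=eyes.get_image("wrist")
ang(d,(160,120),5,[("in",(181,586),.1125),("out",(128,586),.1125),("fin",(592,629),.1265),("pintop.106",(152,569),.106),("pin .1035",(152,570),.1035),("y0",(122,562),.1),("y1",(38,559),.1)])
```

```text
in 0.034051295059885474 157.42131043340615
out 0.041721724301317265 157.660211563771
fin 0.025399437436759046 -21.193269296323788
pintop.106 0.03978619741349184 157.45614304909319
pin .1035 0.04045624084007788 159.0801945885837
y0 0.04584381876708039 159.118085110618
y1 0.05854261972394885 158.55558458857539
```

Emit:
carry_out(
  deltas=[0,-0.29,0.155,0,0,0,-1,0,-0.29,0.155,0,0,0,-1,0,0,0,0,0,0,-1,0.5,0,0,0,0,0,-1,0.5,0,0,0,0,0,-1,0.3,0,0,0,0,0,-1,0.15,0,0,0,0,0,-1,0.04,0,0,0,0,0,-1,0,0,0,0,0,0,-1],
)

```text
clock: 16.7
position: [0.547, -0.1347, 0.1195]
ee_rot: [0.399, 0.584, 0.398, -0.584]
contact_force: [0.3, -0.9, 0.3]
width: 0.0003
```

Run:
```python
from tgt import *
st=readout.get_state();T=tgt(158.7,0,.010);print(st["clock"],st["position"],st["contact_force"],plan(st,[*T,.1125],-111))
d=eyes.get_image("side");crop(d,200,200,90,75,8,"pics/d9.png")
```

```text
16.7 [ 0.54702856 -0.13467602  0.11951004] [ 0.27175299 -0.93188848  0.30728226] (array([ 0.11680226, -0.03002555,  0.00799997]), np.float64(0.42713801669879103))
```

View pics/d9.png

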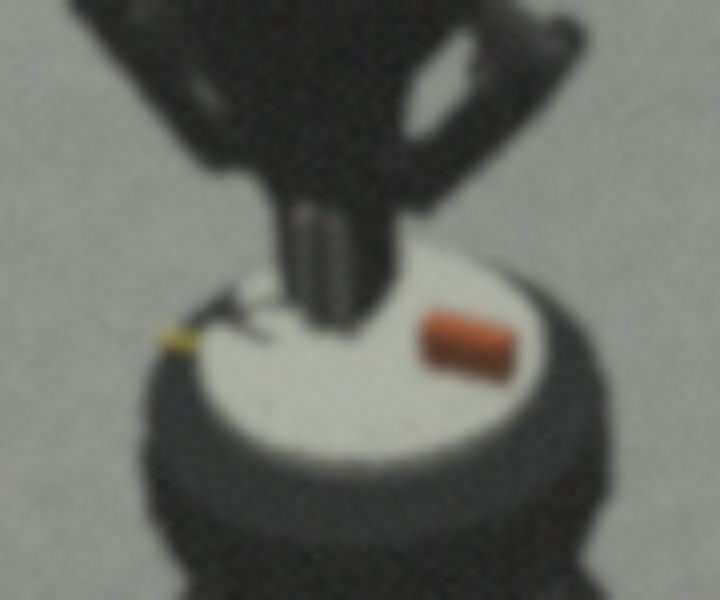

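Emit:
carry_out(
  deltas=[0.05,-0.03,0,0,0,0,-1,0.03,0,0,0,0,0,-1,0.02,0,0,0,0,0,-1,0.02,0,0,0,0,0,-1,0.02,0,0,0,0,0,-1,0,0,0,0,0,0,-1],
)

```text
clock: 17.5
position: [0.5448, -0.1339, 0.111]
ee_rot: [0.398, 0.584, 0.398, -0.584]
contact_force: [-0.3, -0.1, 4.7]
width: -0.0
```

Emit:
carry_out(
  deltas=[0.02,0,0,0,0,0,-1,0.02,0,0,0,0,0,-1,0,0,0,0,0,0,-1],
)

```text
clock: 17.88
position: [0.5448, -0.1339, 0.1082]
ee_rot: [-0.398, -0.584, -0.398, 0.584]
contact_force: [-1.0, 0.9, 4.1]
width: -0.0003
```

Moving at about 5 N. Continue down.

Emit:
carry_out(
  deltas=[0.02,0,0,0,0,0,-1,0.015,0,0,0,0,0,-1,0,0,0,0,0,0,-1],
)

```text
clock: 18.25
position: [0.5447, -0.1339, 0.1063]
ee_rot: [-0.398, -0.584, -0.398, 0.584]
contact_force: [-2.2, 0.2, 5.4]
width: -0.0001
```

Emit:
carry_out(
  deltas=[0.01,0,0,0,0,0,-1,0,0,0,0,0,0,-1],
)

```text
clock: 18.5
position: [0.5448, -0.1339, 0.1062]
ee_rot: [0.398, 0.584, 0.398, -0.584]
contact_force: [-2.9, 1.4, 8.5]
width: -0.0
```

Emit:
carry_out(
  deltas=[0.01,0,0,0,0,0,-1,0,0,0,0,0,0,-1],
)

```text
clock: 18.75
position: [0.5448, -0.1339, 0.1062]
ee_rot: [0.399, 0.584, 0.398, -0.584]
contact_force: [-3.2, -0.6, 11.3]
width: 0.0002
```

Emit:
carry_out(
  deltas=[-0.1,0,0,0,0,0,-1,-0.4,0,0,0,0,0,-1,-0.8,0,0,0,0,0,-1,-0.8,0,0,0,0,0,-1,0,0,0,0,0,0,-1,0,0,0,0,0,0,-1],
)

```text
clock: 19.5
position: [0.5443, -0.1337, 0.2301]
ee_rot: [-0.398, -0.584, -0.399, 0.584]
contact_force: [-0.2, 0.6, -0.7]
width: 0.0004
```

Run:
```python
from ang import *
d=eyes.get_image("wrist");cv2.imwrite("pics/w10.png",d["color"][:,:,::-1])
st=readout.get_state();print(st["clock"],st["position"],st["contact_force"])
d=eyes.get_image("side");crop(d,200,200,90,75,8,"pics/d10.png")
```

```text
19.55 [ 0.54390318 -0.13357555  0.22934156] [ 0.45735143  0.51235262 -0.14123168]
```

View pics/w10.png

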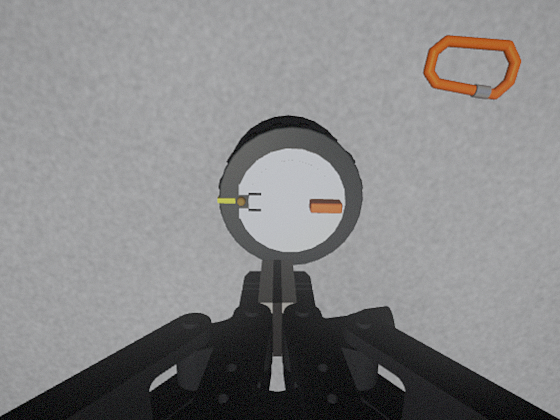

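View pics/d10.png

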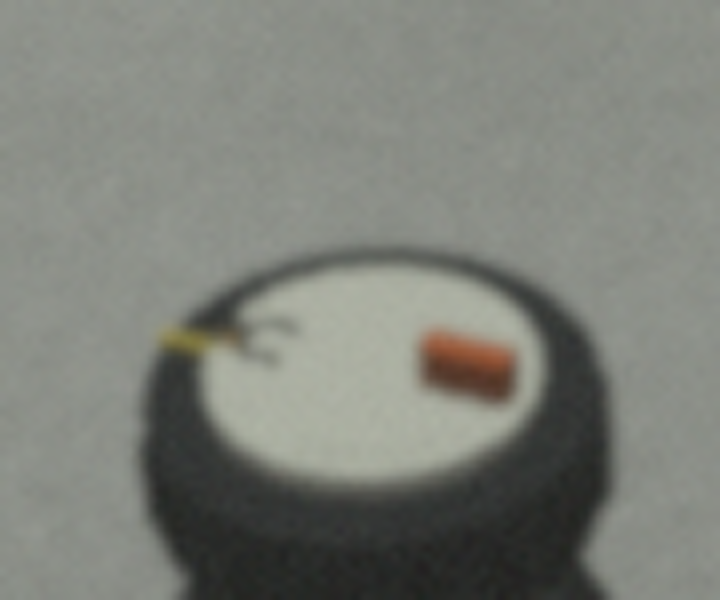

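The wrist view shows the pin at (241, 202), centred in the notch. In the side view the cover has dropped and lies flat. The fingers are about 100 mm clear.

```bash
python3 -c "
from rig import job,readout
print(abs(readout.get_state()['qd']).max()); job.sign_off()"
```

```text
0.0038045564525010277
the job is handed in; nothing more can be done
```

The cover is turned into place and pressed home, and the job is handed in at about 19.6 s of the 51 s allowed; no verdict was reported.

- **Turning:** I pushed the fin about 140° clockwise with the side of the shut fingertips. Contact force stayed at about 3 N or less at each reading.
- **Pressing:** I pressed straight down on the free spot at about 5 N. The fingertip stopped at z = 0.1062, against about 0.106 expected when the cover is home. The force then rose to about 11 N with no further movement, which indicates full travel.
- **Final pictures:** They show the pin centred in the notch, the cover lowered, and the fingers about 0.12 m above the cover's top face. The robot was nearly at rest with about 0.7 N on the wrist, in line with its noise.
- **Not fully in agreement:** Before pressing, the notch measured between 157.4° and 158.8° from different features. The pin measured between 157.5° and 159.1°, depending on the height assumed for its rounded top. That left at most about 1.3° of misalignment, or 1 mm at the rim.
- **Not measured:** I did not re-measure the flashlight, tealight or carabiners at the end. The arm never came near the tealight or carabiners, and it stayed clear of the flashlight in every picture that showed it.

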